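Stage the amber sample bottles on the loading rail by height

ROBOT

A 6-joint arm with a two-finger parallel gripper is mounted at the origin on the work surface. World frame = base frame: x ahead of the robot, y to its left, z up, the work surface at z = 0. Lengths are in mm, angles in rad, forces in N, time in s.
With the tool pointing down it reaches from about 350 to 875 mm from the base axis. Payload 4.2 kg.
Tool frame: the origin (TCP) lies at the very end of the fingers, on their centre line; the grasp point (between the pads) lies arm.hold_point_z behind it (arm.hold_point_z is the distance from the TCP to the grasp point, in mm); z points along the fingers, y is the direction in which the jaws open and shut (so a half turn about z gives the same grasp; the last joint's range is limited). The gripper opens to 85 mm and grips with 20 to 120 N. Pads are 22 mm wide; open, the fingers measure 114 mm over their backs; the gripper's body (76 mm by 85 mm) begins 54 mm behind the grasp point. The pads swing forward as they close: fully open they stand 13 mm farther back than shut.
Start: joints at [1.562, 0.385, 0.008, 0, -1.194, -0.259], TCP at [165.35, 602.709, 231.312] pointing down, gripper open.
Joint ranges: [-3.14, 3.14], [-1.21, 2.06], [-1.07, 1.41], [-3.16, 2.05], [-2.99, -0.16], [-3.1, 3.1]. Speed limits (rad/s): [2.79, 2.79, 3.14, 3.14, 3.14, 3.14].

INTERFACE

Orientations are given as a unit quaternion [x, y, z, w].
In Python, from bench import arm gives the robot as it stands.
- The arm moves only by the tool step_arm, never from a script. Its argument "series" is a list of rows, each a list of 6 numbers: the shift along the world's x, y, z scaled (see below), then the turn, a rotation vector about the world's x, y, z scaled (see below). A call has 1 to 12 rows; each row is the pose to reach, as a shift and turn from the pose commanded when the call began; what a row does not reach only later rows make up. The controller multiplies each number of a shift by 400 mm and each number of a turn by pi/2 rad. A row lasts 1/12 s, in which the tool goes at most 41.7 mm and 7.16 degrees, less where a joint would pass 70% of its speed; a pose out of reach is approached as far as the arm can. A call with a number of a shift or a turn outside -1 to 1 is refused whole. A call with a gripper value outside its range is refused whole. "jaw" is the opening, from -1 (shut) to 1 (fully open), set as the call begins (left out, the last holds). The fingers move at their own pace and stop on an object; the grip force is fixed at half the most. Time passes only in rows, so rows that repeat a pose let the fingers close. It gives the time, the measured TCP pose, the force and the opening at its end, in the units of the state.
- arm.read_state(): the state, without advancing time (a new reading comes with each control period).
- arm.get_image(name): name is "side" or "top" or "wrist"; returns a dict with "image" (480x640x3 uint8, red, green, blue), "camera_matrix" (3x3 intrinsics, pixels), "world_from_camera" (4x4, takes a point from camera to world coordinates). Camera axes: x right, y up, looking along -z (the intrinsics and any distortion apply to the point x, -y, -z); pixel columns grow to the right and rows downward; lengths in mm; the calibration is good to about 2 mm. The wrist camera is an equidistant fisheye: a pixel r from the principal point sees the ray r / f radians off the axis. A picture is of the moment at which its call begins. There is no depth.
- arm.job_done(): hands the job in, once; it reports no verdict.
The state is a dict: "clock": time; "joints": joint angles; "joint_vel": joint speeds; "joint_efforts": joint torques, N m; "position": TCP position; "ee_rot": TCP orientation; "contact_force": force on the tool from outside, world axes, zero at the start; "wrist_torque": the same for the moment, N m; "gripper_width": finger opening in mm.
Only numpy, scipy, OpenCV 4.12 (cv2) and the standard library are available. Lean on these libraries where they do the work, as an engineer would, in place of code of your own. Each camera call takes 0.05 s, during which the arm holds its last target.

TASK

Stand the four blue-capped amber bottles on the grey loading rail in order of height, one centred on each round mark: the shortest on the mark next to the orange stud, the tallest on the mark farthest from it. Keep the bottles upright and set them down gently, and leave the white-capped bottle, the box and the wrench where they are.

Things in the scene. Friction and masses are not known exactly. Their poses are not given: they have to be found in the camera images.
- bottle_45: The shortest and thinnest of four loose upright amber glass bottles with blue screw caps (white dot in the middle of the cap): 45 mm tall, straight-sided, 24 mm in diameter from foot to cap apart from a 4 mm high neck groove under the 12 mm high cap. Stands on the table at the start. Origin: centre of its underside; z up its axis. Round, so its yaw does not matter.
- bottle_70: The second shortest of four loose upright amber glass bottles with blue screw caps (white dot in the middle of the cap): 70 mm tall, straight-sided, 32 mm in diameter from foot to cap apart from a 4 mm high neck groove under the 12 mm high cap. Stands on the table at the start. Origin: centre of its underside; z up its axis. Round, so its yaw does not matter.
- bottle_95: The second tallest of four loose upright amber glass bottles with blue screw caps (white dot in the middle of the cap): 95 mm tall, straight-sided, 40 mm in diameter from foot to cap apart from a 4 mm high neck groove under the 12 mm high cap. Stands on the table at the start. Origin: centre of its underside; z up its axis. Round, so its yaw does not matter.
- bottle_120: The tallest and thickest of four loose upright amber glass bottles with blue screw caps (white dot in the middle of the cap): 120 mm tall, straight-sided, 50 mm in diameter from foot to cap apart from a 4 mm high neck groove under the 12 mm high cap. Stands on the table at the start. Origin: centre of its underside; z up its axis. Round, so its yaw does not matter.
- rail: Fixed flat grey rail on the table, 400 mm long (its y), 64 mm wide (its x), 12 mm high. Origin: centre of its underside. Four flat dark round marks (51 mm across, pale rim) are printed on its top at y = -112.5, -37.5, 37.5 and 112.5 mm, x = 0. At each end of the row stands a fixed round stud (26 mm across, 14 mm high): one orange, one dark grey.
- start_marker: The fixed orange round stud, 26 mm across and 14 mm high, on top of the rail at one end or the other of its row of marks (rail x = 0, y = +178 or -178 mm; the dark grey stud has the other end). The marks lie 65.5, 140.5, 215.5 and 290.5 mm from it. Origin: centre of its underside (on the rail's top).
- wash_bottle: Bystander, leave alone: pale bottle with a white cap, 75 mm tall, 66 mm in diameter, standing on the table. Origin: centre of its underside.
- cap_box: Bystander, leave alone: green box with a white lid, 84 x 114 x 47 mm, standing on the table. Origin: centre of its underside.
- wrench: Bystander, leave alone: steel wrench 150 mm long lying on the table along its x axis, 8 mm high. Origin: underside, near the middle of its length.
There are look-alikes about, which are no part of the job. Leave any yellow look-alike of the bottle_45 alone.

How it is judged (in metres and radians):
At the end, for the whole second after the job is handed in: All four bottles stand upright (within 4.5 degrees) on the rail, released and at rest, in order of height from the orange stud: shortest on the nearest mark, tallest on the farthest, each centre within 12 mm of its mark's centre both along and across the rail (horizontal distance between bottle_45 and start_marker between 0.0535 and 0.0775 m and x of bottle_45 in the frame of rail between -0.012 and 0.012 m and z of bottle_45 in the frame of rail between 0.009 and 0.016 m and angle between each of bottle_45, bottle_70, bottle_95, bottle_120's own z axis and vertical below 0.08 rad and linear speed of each of bottle_45, bottle_70, bottle_95, bottle_120 below 0.02 m/s and contact force between each of bottle_45, bottle_70, bottle_95, bottle_120 and the fingers below 0.05 N and horizontal distance between bottle_70 and start_marker between 0.1285 and 0.1525 m and x of bottle_70 in the frame of rail between -0.012 and 0.012 m and z of bottle_70 in the frame of rail between 0.009 and 0.016 m and horizontal distance between bottle_95 and start_marker between 0.2035 and 0.2275 m and x of bottle_95 in the frame of rail between -0.012 and 0.012 m and z of bottle_95 in the frame of rail between 0.009 and 0.016 m and horizontal distance between bottle_120 and start_marker between 0.2785 and 0.3025 m and x of bottle_120 in the frame of rail between -0.012 and 0.012 m and z of bottle_120 in the frame of rail between 0.009 and 0.016 m); the robot touches nothing.
It fails at once if a blue-capped bottle tipped more than 35 degrees from upright (angle between any of bottle_45, bottle_70, bottle_95, bottle_120's own z axis and vertical above 0.61 rad).
It fails at once if a blue-capped bottle dropped or banged onto the rail (over 60 N) (contact force between any of bottle_45, bottle_70, bottle_95, bottle_120 and rail above 60 N).
It fails at once if the white-capped bottle, the box or the wrench moved by more than 25 mm (distance of any of wash_bottle, cap_box, wrench from where it was at the start of the episode above 0.025 m).
It also fails if it takes over 90 s, if anything falls off the work surface, if the arm or the gripper's body presses on something with over 40 N, if the wrist force passes 120 N, or if a joint passes its speed limit or range.

## Working session

There is one attempt and no reset: what is moved stays moved. The work goes in short steps, Python scripts to look and compute and a tool call to move; the robot and the scene stay as the last step left them, time stands still between calls to the robot, and variables do not carry over. Pictures are saved under pics/ and viewed, and the job is handed in when it is done.

Besides the shell and the picture viewer there is one more tool, called after "Call:" in YAML: its name, and indented under it one key for each argument. step_arm: Moves the arm, as the interface text tells. Shifts and turns lie within -1 to 1; 1 stands for 400 mm of shift or pi/2 rad of turn. Its arguments: {"type":"object","properties":{"series":{"type":"array","items":{"type":"array","items":{"type":"number","minimum":-1,"maximum":1}}},"jaw":{"type":"number"}},"required":["series"]}

```bash
ls; mkdir -p pics; python3 - <<'E'
from bench import arm
import cv2, numpy as np
s=arm.read_state(); print(s, arm.hold_point_z)
for n in ("top","side","wrist"):
    d=arm.get_image(n); cv2.imwrite(f"pics/{n}0.png",d["image"][:,:,::-1]); print(n,d["camera_matrix"],d["world_from_camera"],[k for k in d])
    np.savez(f"pics/{n}0.npz",**{k:np.array(v) for k,v in d.items()})
E
```

```text
pics
{'clock': 0.0, 'joints': array([ 1.56160239e+00,  3.85558167e-01,  6.63481050e-03, -4.70939598e-04,
       -1.19398753e+00, -2.58611000e-01]), 'joint_vel': array([0.0007275 , 0.00080413, 0.0003507 , 0.00129806, 0.00238118,
       0.00141757]), 'joint_efforts': array([-1.28087442e-03, -3.92286336e+01,  1.88398987e+01,  4.18635383e+00,
       -4.58396549e-03,  3.60597141e-06]), 'position': array([165.21287089, 602.17369549, 230.22828195]), 'ee_rot': array([ 9.91036272e-01, -1.33588702e-01, -8.56483137e-05,  1.07629226e-03]), 'contact_force': array([-0.42955   ,  0.53732204, -0.09363879]), 'wrist_torque': array([ 0.00152555, -0.00648092,  0.00752223]), 'gripper_width': 85.42987920420077} 18.700000000000003
top [[469.37733062   0.         309.88911131]
 [  0.         469.37733062 231.3037617 ]
 [  0.           0.           1.        ]] [[ 2.06646952e-02  9.86092685e-01 -1.64906602e-01  3.45160941e+02]
 [-9.99781234e-01  1.98481285e-02 -6.59815981e-03  3.12899584e+00]
 [-3.23330969e-03  1.65006875e-01  9.86287117e-01  1.20007242e+03]
 [ 0.00000000e+00  0.00000000e+00  0.00000000e+00 
[... 264 characters left out ...]

 [-3.62327116e-01 -5.71539196e-01  7.36248605e-01  7.81518821e+02]
 [ 1.11785185e-02  7.87201556e-01  6.16594479e-01  6.90015599e+02]
 [ 0.00000000e+00  0.00000000e+00  0.00000000e+00  1.00000000e+00]] ['image', 'camera_matrix', 'world_from_camera']
wrist [[371.64829954   0.         320.54659064]
 [  0.         371.64829954 237.10584639]
 [  0.           0.           1.        ]] [[-2.64717749e-01  9.13429212e-01  3.09146547e-01  2.43926284e+02]
 [-9.64323613e-01 -2.51449284e-01 -8.27842162e-02  5.80360083e+02]
 [ 2.11715647e-03 -3.20031767e-01  9.47404447e-01  3.72458430e+02]
 [ 0.00000000e+00  0.00000000e+00  0.00000000e+00  1.00000000e+00]] ['image', 'camera_matrix', 'world_from_camera']
```

View pics/top0.png

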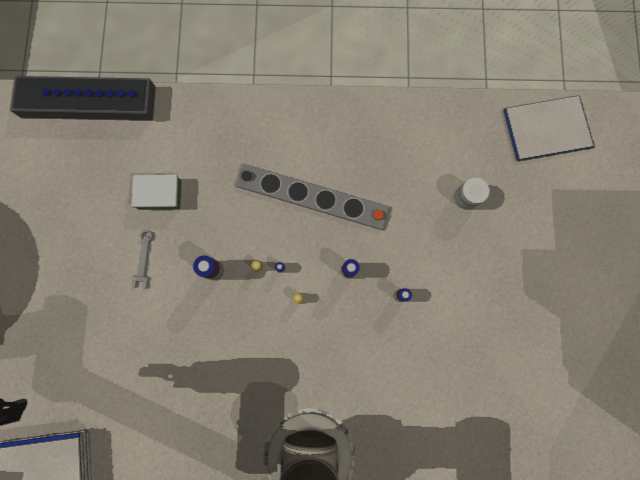

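View pics/side0.png

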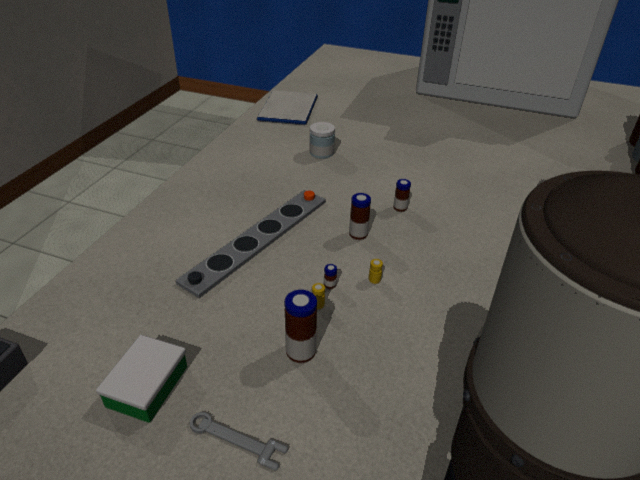

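View pics/wrist0.png

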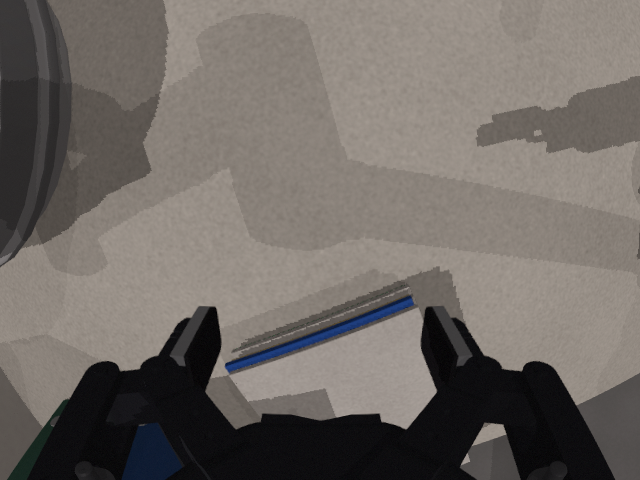

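The top view shows the blue caps at about (206,267), (280,267), (351,268) and (405,295). There are yellow look-alikes at (257,266) and (298,298). The orange stud is at (379,215), the grey stud at (247,176), and the marks lie between them. The side view shows the same layout. Next I'll triangulate the cap dots, marks and stud.

```bash
cat > h.py <<'E'
import numpy as np, cv2
def ray(d,px):
    K=d["camera_matrix"];T=d["world_from_camera"]
    u=(px[0]-K[0,2])/K[0,0]; v=(px[1]-K[1,2])/K[1,1]
    if d.get("fish"):
        r=np.hypot(u,v); k=np.sin(r)/max(r,1e-9); p=np.array([u*k,-v*k,-np.cos(r)])
    else: p=np.array([u,-v,-1.])
    r=T[:3,:3]@p; return T[:3,3],r/np.linalg.norm(r)
def plane(d,px,z):
    o,r=ray(d,px); return o+r*(z-o[2])/r[2]
def tri(d1,p1,d2,p2):
    o1,r1=ray(d1,p1);o2,r2=ray(d2,p2)
    t=np.linalg.lstsq(np.c_[r1,-r2],o2-o1,rcond=None)[0]
    a=o1+t[0]*r1;b=o2+t[1]*r2; return (a+b)/2,np.linalg.norm(a-b)
def blobs(m,lo,hi):
    n,l,s,c=cv2.connectedComponentsWithStats(m.astype(np.uint8))
    return [(c[i].round(2),s[i]) for i in range(1,n) if lo<s[i,4]<hi]
def load(n):
    z=np.load(f"pics/{n}.npz"); return {k:z[k] for k in z}
def dots(img):
    "white dots enclosed by blue caps"
    hsv=cv2.cvtColor(img,cv2.COLOR_RGB2HSV)
    b=((hsv[...,0]>108)&(hsv[...,0]<132)&(hsv[...,1]>150)&(hsv[...,2]>40)).astype(np.uint8)
    cs,hr=cv2.findContours(b,cv2.RETR_CCOMP,cv2.CHAIN_APPROX_NONE)
    out=[]
    for i,c in enumerate(cs):
        if hr[0][i][3]>=0 and len(c)>3:
            f=np.zeros(b.shape,np.uint8);cv2.drawContours(f,[c],-1,1,-1);f&=1-b
            g=img.min(2)*f.astype(float); w=g
            if f.sum()<4: continue
            yy,xx=np.nonzero(w); ww=w[yy,xx]
            out.append((np.array([(xx*ww).sum(),(yy*ww).sum()])/ww.sum(),int(f.sum()),cv2.contourArea(cs[hr[0][i][3]])))
    return out
E
python3 - <<'E'
from h import *
t=load("top0");s=load("side0")
for n,d in(("t",t),("s",s)):
    print(n)
    for x in dots(d["image"]): print(' dot',x[0].round(1),x[1:])
    h=cv2.cvtColor(d["image"],cv2.COLOR_RGB2HSV)
    for c,st in blobs((h[...,0]<12)&(h[...,1]>190)&(h[...,2]>120),20,400): print(' orange',c,st)
    g=d["image"].max(2)<60
    for c,st in blobs(g,60,900): print(' dark',c,st)
    for c,st in blobs((h[...,0]>18)&(h[...,0]<32)&(h[...,1]>130)&(h[...,2]>80),20,900): print(' yel',c,st)
E
```

```text
t
 dot [405.1 294.2] (58, 94.5)
 dot [350.9 266.9] (85, 164.0)
 dot [203.2 265.5] (124, 285.5)
 orange [377.94 214.26] [374 210   9   9  62]
 dark [246.23 175.44] [242 171  10  10  78]
 dark [270.2  183.03] [262 175  18  17 245]
 dark [169.38 200.14] [138 179  43  30 140]
 dark [297.57 191.21] [289 183  18  17 248]
 dark [325.38 199.42] [317 191  18  18 251]
 dark [353.08 207.63] [344 199  19  18 255]
 dark [214.39 269.9 ] [205 259  15  19 109]
 dark [ 11.35 410.7 ] [  0 399  27  26 506]
 dark [309.99 439.15] [282 430  55  18 716]
 dark [266.1  452.96] [264 442   6  23  90]
 yel [256.41 265.44] [251 260  11  11  64]
 yel [297.38 297.58] [293 293  10  10  53]
s
 dot [300.3 299.7] (177, 637.0)
 dot [360.9 197.2] (60, 189.0)
 dot [634.   81.9] (19, 2660.5)
 dot [623.2  80.9] (6, 2660.5)
 dot [608.8  79.2] (5, 2660.5)
 dot [617.9  77.8] (5, 2660.5)
 dot [625.3  76.9] (4, 2660.5)
 dot [600.1  76.9] (9, 2660.5)
 dot [608.1  75.6] (6, 2660.5)
 dot [636.6  74.8] (4, 2660.5)
 dot [620.   74.6] (4, 2660.5)
 dot [615.4  75. ] (5, 2660.5)
 dot [630.1  73.9] (5, 2660.5)
 dot [601.7  73.7] (4, 266
[... 15920 characters left out ...]
6]
 dark [127.35  34.6 ] [119  25  18  20  72]
 dark [35.87 87.61] [ 10  69  50  48 490]
 dark [290.93 117.89] [257  96  61  29 176]
 dark [535.34 111.58] [494 105  82  14 141]
 dark [ 50.28 129.98] [ 37 121  28  20 142]
 dark [402.22 192.34] [395 183  16  17 195]
 dark [256.91 251.6 ] [188 200 138  98 443]
 dark [360.23 215.45] [349 200  23  40 436]
 dark [290.96 210.24] [280 204  23  13 215]
 dark [269.32 226.07] [258 220  23  13 246]
 dark [245.4 243.3] [234 236  24  15 281]
 dark [219.35 262.16] [207 254  26  17 321]
 dark [330.03 279.28] [324 269  14  24 166]
 dark [194.98 277.64] [187 271  17  15 187]
 yel [374.93 271.28] [369 259  14  25 217]
 yel [317.71 289.02] [312 283  13  13  96]
```

```bash
cat >> h.py <<'E'
def wdot(img,c,r,th=120):
    x,y=c;w=img[y-r:y+r+1,x-r:x+r+1].min(2).astype(float)-th
    w[w<0]=0; n,l,s,cc=cv2.connectedComponentsWithStats((w>0).astype(np.uint8))
    k=min(range(1,n),key=lambda i:np.hypot(*(cc[i]-r)))
    w=w*(l==k);yy,xx=np.nonzero(w);ww=w[yy,xx]
    return np.array([x-r+(xx*ww).sum()/ww.sum(),y-r+(yy*ww).sum()/ww.sum()]),len(ww)
E
python3 - <<'E'
from h import *
t=load("top0");s=load("side0")
B={"120":((203,266),(300,300)),"95":((351,267),(361,197)),"70":((405,294),(403,182)),"45":((280,267),(330,267))}
for k,(a,b) in B.items():
    pa,na=wdot(t["image"],a,5,90);pb,nb=wdot(s["image"],b,5,90)
    p,e=tri(t,pa,s,pb); print(k,pa.round(1),na,pb.round(1),nb,p.round(1),'gap',e.round(1))
M=[((270.2,183.03),(219.35,262.16)),((297.57,191.21),(245.4,243.3)),((325.38,199.42),(269.32,226.07)),((353.08,207.63),(290.96,210.24)),((377.94,214.26),(308.7,193.35)),((246.23,175.44),(194.98,277.64))]
for a,b in M:
    p,e=tri(t,a,s,b); print(p.round(1),e.round(1),plane(t,a,12).round(1),plane(s,b,12).round(1))
print('yel',plane(t,(256.4,265.4),40).round(),plane(t,(297.4,297.6),40).round())
print('wash',plane(t,(475.5,190),75).round(),'box',plane(t,(155,190),47).round(),'wr',plane(t,(147,236),4).round(),plane(t,(139,285),4).round())
im=np.hstack([cv2.resize(t["image"][240:320,180:440],None,fx=3,fy=3)]);cv2.imwrite("pics/tz.png",im[:,:,::-1])
cv2.imwrite("pics/sz.png",cv2.resize(s["image"][160:320,280:430],None,fx=4,fy=3.7)[:,:,::-1])
E
```

```text
120 [203.1 265.6] 96 [300.1 299.8] 114 [439.7 254.3 121.8] gap 1.6
95 [350.8 267. ] 65 [360.9 197.2] 38 [445.5 -87.6  97.1] gap 1.7
70 [405.1 294.3] 39 [403.5 181.9] 16 [ 385.3 -219.2   71.8] gap 1.8
45 [279.  266.2] 21 [330.4 267.1] 19 [448.4  84.8  47.2] gap 1.7
[668.  116.8  14. ] 1.9 [669.5 117.4  12. ] [668.3 114.8  12. ]
[647.4  44.9  14.4] 2.0 [649.   45.3  12. ] [647.8  42.3  12. ]
[627.  -27.6  14.1] 2.1 [628.5 -27.4  12. ] [627.1 -30.2  12. ]
[606.8 -99.4  14.2] 1.8 [608.1 -99.4  12. ] [ 607.1 -102.3   12. ]
[ 588.4 -161.8   25.9] 1.3 [ 591.9 -163.6   12. ] [ 595.4 -181.5   12. ]
[685.1 179.1  20. ] 2.8 [688.8 180.9  12. ] [689.1 171.8  12. ]
yel [451. 142.  40.] [374.  38.  40.]
wash [ 645. -395.   75.] box [636. 405.  47.] wr [524. 431.   4.] [398. 442.   4.]
```

View pics/sz.png

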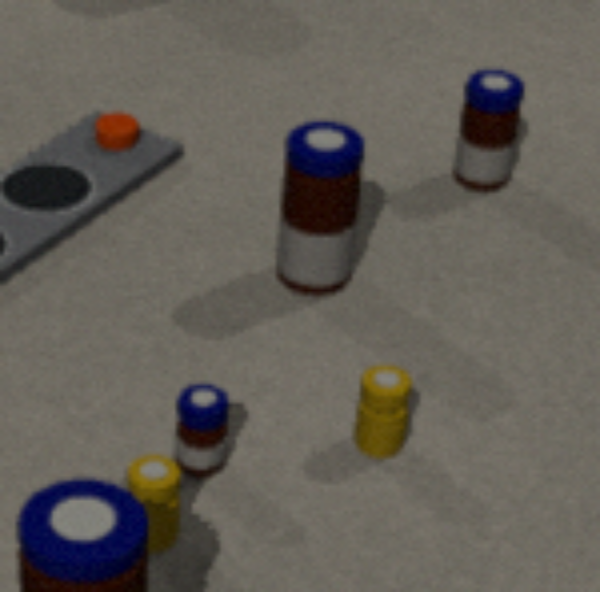

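Triangulated heights read 121.8, 97.1, 71.8 and 47.2 mm for the caps and 14 mm for the marks. All are about 2 mm high against the text, which fits the calibration tolerance. The bottle-to-mark order is clear. Now I'll move over bottle_45 and turn the jaws so they open across the rail.

Call:
step_arm:
  series:
    - [0.7,-0.9,0,0,0,-1]
    - [0.7,-0.9,0,0,0,-1]
    - [0.7,-0.9,0,0,0,-1]
    - [0.7,-0.9,0,0,0,-1]
    - [0.7,-0.9,0,0,0,-1]
    - [0.7,-0.9,0,0,0,-1]
    - [0.7,-0.9,0,0,0,-1]
    - [0.7,-0.9,0,0,0,-1]
    - [0.7,-0.9,0,0,0,-1]
    - [0.7,-0.9,0,0,0,-1]
    - [0.7,-0.9,0,0,0,-1]
    - [0.7,-0.9,0,0,0,-1]
  jaw: 1

```text
clock: 1.15
position: [447.8, 237.9, 231.0]
ee_rot: [-0.629, 0.777, -0.0, -0.001]
contact_force: [0.1, 0.8, 0.2]
gripper_width: 85.4
```

Call:
step_arm:
  series:
    - [0,-0.1,0,0,0,-0.02]
    - [0,-0.2,0,0,0,-0.04]
    - [0,-0.3,0,0,0,-0.04]
    - [0,-0.38,0,0,0,-0.04]
    - [0,-0.38,0,0,0,-0.04]
    - [0,-0.38,0,0,0,-0.04]

```text
clock: 1.65
position: [445.1, 89.3, 231.3]
ee_rot: [-0.608, 0.794, 0.0, 0.0]
contact_force: [-0.2, 0.4, 0.2]
gripper_width: 85.1
```

```bash
cat >> h.py <<'E'
def snap(n,tag):
    from bench import arm
    d=arm.get_image(n); d=dict(d); cv2.imwrite(f"pics/{n}{tag}.png",d["image"][:,:,::-1]); np.savez(f"pics/{n}{tag}.npz",**{k:np.array(v) for k,v in d.items()})
    if n=="wrist": d["fish"]=1
    return d
def st():
    from bench import arm
    s=arm.read_state(); q=s["ee_rot"]; 
    from scipy.spatial.transform import Rotation as R
    m=R.from_quat(q).as_matrix()
    print("t",round(s["clock"],2),"pos",s["position"].round(1),"yawx",np.degrees(np.arctan2(m[1,0],m[0,0])).round(2),"tilt",np.degrees(np.arccos(-m[2,2])).round(2),"w",round(s["gripper_width"],1),"F",s["contact_force"].round(1),"j",s["joints"].round(2)); return s
E
python3 -c "
from h import *
st();snap('wrist','1')"
```

```text
t 1.65 pos [445.1  89.3 231.3] yawx -105.06 tilt 0.01 w 85.1 F [-0.2  0.4  0.2] j [ 0.56  0.09 -0.39 -0.   -1.09 -0.82]
```

View pics/wrist1.png

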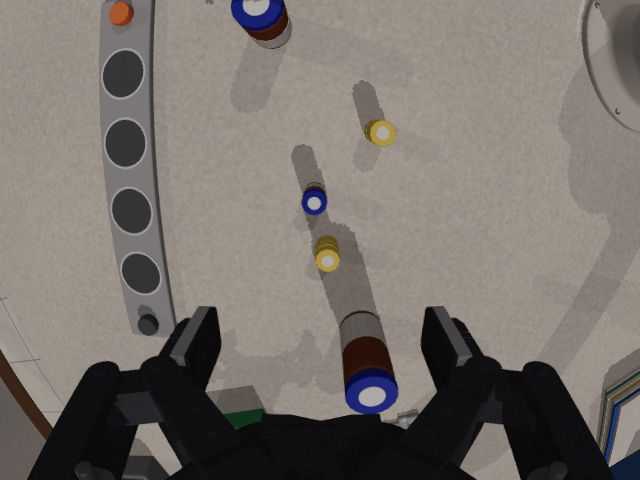

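The wrist view shows the 45 cap at (314,202), yellow caps at (327,260) and (382,132), bottle_120 at (371,394), bottle_95 at (258,8) and all four marks at the left. I'll cross-check positions with it.

```bash
python3 - <<'E'
from h import *
w=load("wrist1");w["fish"]=1;t=load("top0");s=load("side0")
for k,c,h,tp in(("45",(314,203),45,(279.0,266.2)),("120",(372,395),120,(203.1,265.6)),("95",(257,6),95,(350.8,267.))):
    p,n=wdot(w["image"],c,6,110);print(k,p.round(1),n,plane(w,p,h).round(1),'topw tri',[x.round(1) for x in tri(w,p,t,tp)],'top@h',plane(t,tp,h).round(1))
g=w["image"].max(2)<70
for c,stt in blobs(g[:300],300,2500):
    if c[0]<180: print(c,stt[4],plane(w,c,12).round(1))
E
```

```text
45 [313.7 202.8] 132 [449.2  83.2  45. ] topw tri [array([450.4,  86. ,  32.6]), np.float64(0.5)] top@h [449.6  85.2  45. ]
120 [372. 395.] 169 [439.3 251.2 120. ] topw tri [array([440.3, 256.1, 114.9]), np.float64(1.4)] top@h [440.6 255.  120. ]
95 [257.1   6.4] 169 [445.8 -86.2  95. ] topw tri [array([446.7, -88. ,  89.6]), np.float64(0.8)] top@h [446.6 -87.6  95. ]
[155.62 142.24] 771 [591.9 -16.3  12. ]
[122.67  73.35] 1416 [ 607.1 -100.4   12. ]
[124.89 142.71] 1415 [627.4 -28.4  12. ]
[131.18 210.58] 1284 [647.7  43.6  12. ]
[140.41 273.1 ] 1098 [668.2 115.6  12. ]
```

Call:
step_arm:
  series:
    - [0.01,-0.012,-0.08,0,0,0]
    - [0.01,-0.012,-0.18,0,0,0]
    - [0.01,-0.012,-0.28,0,0,0]
    - [0.01,-0.012,-0.38,0,0,0]
    - [0.01,-0.012,-0.46,0,0,0]
    - [0.01,-0.012,-0.52,0,0,0]
    - [0.01,-0.012,-0.55,0,0,0]
    - [0.01,-0.012,-0.56,0,0,0]
    - [0.01,-0.012,-0.56,0,0,0]
  jaw: 1

```text
clock: 2.45
position: [449.1, 86.7, 6.2]
ee_rot: [-0.61, 0.792, 0.0, -0.001]
contact_force: [-0.3, 0.5, 0.6]
gripper_width: 85.5
```

Call:
step_arm:
  series:
    - [0,0,0,0,0,0]
    - [0,0,0,0,0,0]
    - [0,0,0,0,0,0]
    - [0,0,0,0,0,0]
    - [0,0,0,0,0,0]
    - [0,0,0,0,0,0]
    - [0,0,0,0,0,0]
    - [0,0,0,0,0,0]
    - [0,0,0,0,0,0]
    - [0,0,0,0,0,0]
  jaw: -1

```text
clock: 3.28
position: [449.8, 86.1, 8.2]
ee_rot: [-0.61, 0.793, -0.0, 0.001]
contact_force: [-1.0, 0.8, 5.8]
gripper_width: 22.1
```

```bash
python3 -c "
from h import *
st();snap('wrist','2');snap('side','2')"
```

```text
t 3.28 pos [449.8  86.1   8.2] yawx -104.88 tilt 0.08 w 22.1 F [-1.   0.8  5.8] j [ 0.55  0.42 -0.66  0.   -0.49 -0.81]
```

View pics/wrist2.png

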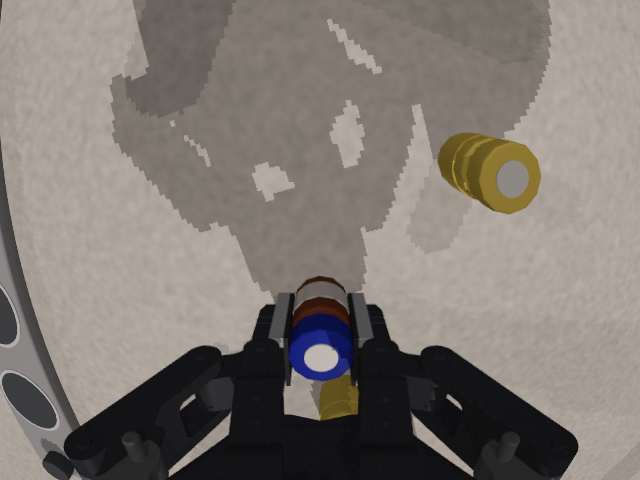

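The grip holds bottle_45, with the blue cap between the pads at (321,350) and a width of 22 mm. Next I'll lift and carry it.

Call:
step_arm:
  series:
    - [0,0,0.02,0,0,0]
    - [0,0,0.07,0,0,0]
    - [0,0,0.14,0,0,0]
    - [0.02,-0.024,0.2,0,0,0]
    - [0.06,-0.071,0.2,0,0,0]
    - [0.12,-0.142,0.2,0,0,0]
    - [0.18,-0.213,0.2,0,0,0]
    - [0.24,-0.284,0.2,0,0,0]
    - [0.3,-0.355,0.2,0,0,0]
    - [0.35,-0.414,0.2,0,0,0]
    - [0.38,-0.449,0.2,0,0,0]
    - [0.394,-0.465,0.2,0,0,0]

```text
clock: 4.38
position: [608.2, -102.4, 87.3]
ee_rot: [-0.608, 0.794, -0.0, 0.0]
contact_force: [0.0, 0.4, -0.5]
gripper_width: 22.8
```

Call:
step_arm:
  series:
    - [0,0,0,0,0,0]
    - [0,0,0,0,0,0]

```text
clock: 4.55
position: [606.1, -99.9, 87.1]
ee_rot: [-0.609, 0.793, 0.0, -0.0]
contact_force: [0.0, 0.4, -0.1]
gripper_width: 22.8
```

```bash
python3 -c "
from h import *
st();snap('wrist','3');snap('side','3')"
```

```text
t 4.55 pos [606.1 -99.9  87.1] yawx -104.93 tilt 0.07 w 22.8 F [ 0.   0.4 -0.1] j [ 0.1   0.5  -0.2  -0.   -0.87 -0.36]
```

View pics/wrist3.png

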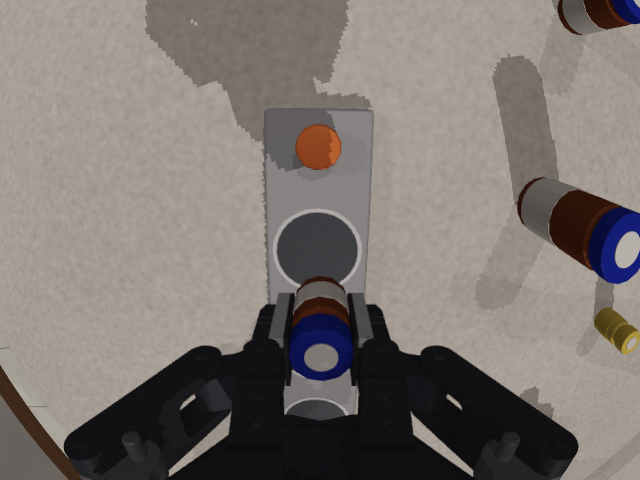

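View pics/side3.png

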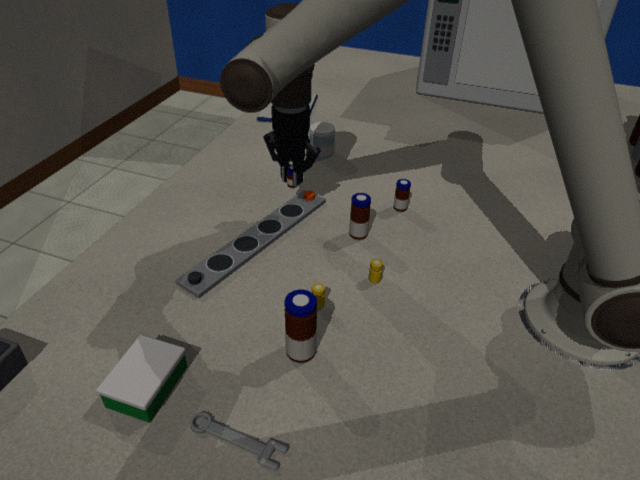

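Bottle_45 is held upright. The mark nearest the orange stud is at (317,250) in the wrist view, partly hidden beneath it. I'll re-measure that mark and the stud.

```bash
python3 - <<'E'
from h import *
w=load("wrist3");w["fish"]=1
a=w["image"];
# left/right rim extents and top rim
for px in [(274,250),(360,250),(317,211),(318,147)]: print(px,plane(w,px,12 if px[1]!=147 else 26).round(1))
d,n=wdot(w["image"],(320,357),14,100);print('cap dot',d,plane(w,d,45+79).round(1))
E
```

```text
(274, 250) [ 633.3 -108.2   12. ]
(360, 250) [581.1 -94.3  12. ]
(317, 211) [ 600.6 -125.6   12. ]
(318, 147) [ 589.7 -163.8   26. ]
cap dot [320.69814104 357.38900364] [ 604.5 -102.7  124. ]
```

Call:
step_arm:
  series:
    - [0.005,0,-0.03,0,0,0]
    - [0.005,0,-0.07,0,0,0]
    - [0.005,0,-0.11,0,0,0]
    - [0.005,0,-0.14,0,0,0]
    - [0.005,0,-0.155,0,0,0]
    - [0.005,0,-0.16,0,0,0]
    - [0.005,0,-0.163,0,0,0]
    - [0.005,0,-0.165,0,0,0]
    - [0.005,0,-0.165,0,0,0]

```text
clock: 5.4
position: [609.4, -100.0, 21.9]
ee_rot: [-0.61, 0.793, -0.0, 0.0]
contact_force: [0.4, 0.7, -0.3]
gripper_width: 22.4
```

Call:
step_arm:
  series:
    - [0,0,-0.0015,0,0,0]
    - [0,0,-0.003,0,0,0]
    - [0,0,-0.003,0,0,0]

```text
clock: 5.65
position: [609.1, -100.1, 20.4]
ee_rot: [-0.609, 0.793, -0.0, 0.0]
contact_force: [-0.0, -0.4, -1.1]
gripper_width: 22.3
```

Call:
step_arm:
  series:
    - [0,0,-0.002,0,0,0]
    - [0,0,-0.004,0,0,0]
    - [0,0,-0.004,0,0,0]

```text
clock: 5.9
position: [609.2, -100.1, 20.2]
ee_rot: [-0.61, 0.793, -0.0, 0.0]
contact_force: [-2.4, 0.6, 8.2]
gripper_width: 22.5
```

Contact at about 8 N. Release and rise.

Call:
step_arm:
  series:
    - [0,0,0,0,0,0]
    - [0,0,0,0,0,0]
    - [0,0,0,0,0,0]
    - [0,0,0,0,0,0]
    - [0,0,0,0,0,0]
    - [0,0,0,0,0,0]
  jaw: 1

```text
clock: 6.4
position: [608.9, -100.1, 18.3]
ee_rot: [-0.61, 0.793, 0.0, -0.0]
contact_force: [0.0, -0.2, 0.8]
gripper_width: 85.5
```

Call:
step_arm:
  series:
    - [0,0,0.05,0,0,0]
    - [0,0,0.14,0,0,0]
    - [0,0,0.24,0,0,0]
    - [0,0,0.34,0,0,0]
    - [0,0,0.4,0,0,0]
    - [0,0,0.4,0,0,0]

```text
clock: 6.9
position: [612.6, -100.4, 185.9]
ee_rot: [-0.61, 0.792, -0.004, 0.005]
contact_force: [-0.3, 0.1, 0.5]
gripper_width: 85.6
```

```bash
python3 -c "
from h import *
st();snap('wrist','4')"
```

```text
t 6.9 pos [ 612.6 -100.4  185.9] yawx -104.82 tilt 0.78 w 85.6 F [-0.3  0.1  0.5] j [ 0.1   0.4  -0.08  0.   -1.07 -0.36]
```

View pics/wrist4.png

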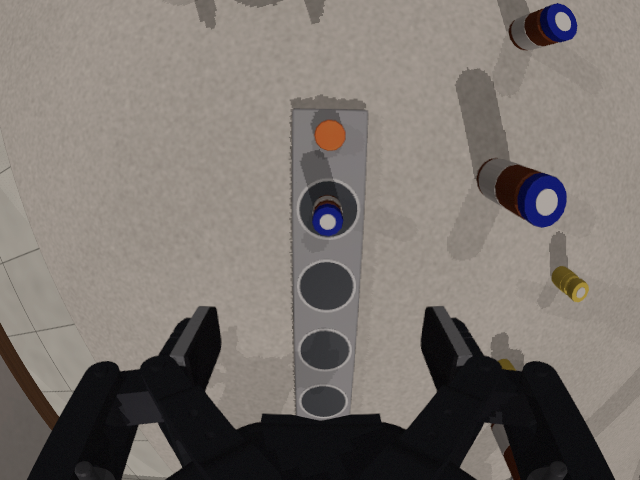

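Bottle_45 stands on the nearest mark, cap at (327,221). Bottle_70 is at about (560,20) and bottle_95 at (545,200). I'll refine these and then fetch bottle_70.

```bash
python3 - <<'E'
from h import *
w=load("wrist4");w["fish"]=1;t=load("top0")
for k,c,h in(("45",(327,222),57),("70",(563,22),70),("95",(545,200),95)):
    p,n=wdot(w["image"],c,8,110);print(k,p.round(1),n,plane(w,p,h).round(1))
print(plane(t,(405.1,294.3),70).round(1))
g=w["image"].max(2)<70
for c,stt in blobs(g[:,295:360],300,4500): print(c+[295,0],stt[4],plane(w,c+[295,0],12).round(1))
st()
E
```

```text
45 [327.2 221.6] 195 [ 607.8 -102.7   57. ]
70 [562.8  21.5] 216 [ 386.2 -220.5   70. ]
95 [545.3 200.3] 279 [447.3 -90.7  95. ]
[ 386.3 -219.6   70. ]
[328.27 203.66] 1602 [ 606.  -105.4   12. ]
[326.04 285.55] 1898 [627.7 -29.2  12. ]
[324.15 349.82] 1392 [648.4  43.1  12. ]
[322.79 401.04] 989 [668.7 115.3  12. ]
[327.25 448.23] 4061 [685.6 203.1  12. ]
t 6.95 pos [ 610.8 -100.1  182.4] yawx -104.87 tilt 0.45 w 85.5 F [ 0.4 -0.6 -0.3] j [ 0.1   0.41 -0.08  0.   -1.07 -0.36]
```

Call:
step_arm:
  series:
    - [-0.07,-0.038,0,0,0,0]
    - [-0.15,-0.081,0,0,0,0]
    - [-0.24,-0.129,0,0,0,0]
    - [-0.33,-0.178,0,0,0,0]
    - [-0.41,-0.221,0,0,0,0]
    - [-0.48,-0.258,0,0,0,0]
    - [-0.53,-0.285,0,0,0,0]
    - [-0.558,-0.3,0,0,0,0]
    - [-0.558,-0.3,0,0,0,0]
    - [-0.558,-0.3,-0.06,0,0,0]
    - [-0.558,-0.3,-0.12,0,0,0]
    - [-0.558,-0.3,-0.12,0,0,0]

```text
clock: 7.95
position: [383.5, -219.0, 126.4]
ee_rot: [-0.609, 0.793, 0.004, -0.003]
contact_force: [-0.7, -0.5, -0.3]
gripper_width: 85.6
```

```bash
python3 -c "
from h import *
st()"
```

```text
t 7.95 pos [ 383.5 -219.   126.4] yawx -104.93 tilt 0.52 w 85.6 F [-0.7 -0.5 -0.3] j [-0.15  0.19 -0.57 -0.   -0.82 -0.11]
```

Call:
step_arm:
  series:
    - [0.005,-0.001,-0.04,0,0,0]
    - [0.005,-0.001,-0.1,0,0,0]
    - [0.005,-0.001,-0.16,0,0,0]
    - [0.005,-0.001,-0.21,0,0,0]
    - [0.005,-0.001,-0.24,0,0,0]
    - [0.005,-0.001,-0.25,0,0,0]
    - [0.005,-0.001,-0.25,0,0,0]

```text
clock: 8.53
position: [388.3, -220.3, 29.9]
ee_rot: [-0.61, 0.792, 0.001, -0.001]
contact_force: [0.0, -0.0, -0.3]
gripper_width: 85.5
```

Call:
step_arm:
  series:
    - [0,0,0,0,0,0]
    - [0,0,0,0,0,0]
    - [0,0,0,0,0,0]
    - [0,0,0,0,0,0]
    - [0,0,0,0,0,0]
    - [0,0,0,0,0,0]
    - [0,0,0,0,0,0]
    - [0,0,0,0,0,0]
  jaw: -1

```text
clock: 9.2
position: [388.2, -220.6, 31.4]
ee_rot: [-0.61, 0.793, -0.001, 0.0]
contact_force: [-2.1, 0.2, 5.3]
gripper_width: 30.8
```

```bash
python3 -c "
from h import *
st();snap('wrist','5')"
```

```text
t 9.2 pos [ 388.2 -220.6   31.4] yawx -104.87 tilt 0.08 w 30.8 F [-2.1  0.2  5.3] j [-0.15  0.36 -0.67  0.   -0.54 -0.11]
```

View pics/wrist5.png

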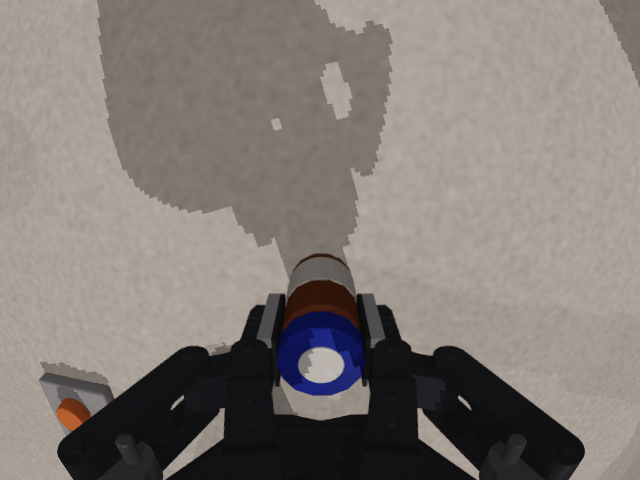

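Call:
step_arm:
  series:
    - [0,0,0.02,0,0,0]
    - [0,0,0.08,0,0,0]
    - [0,0,0.15,0,0,0]
    - [0,0,0.22,0,0,0]
    - [0,0,0.265,0,0,0]
    - [0.02,0.016,0.275,0,0,0]
    - [0.07,0.056,0.275,0,0,0]
    - [0.13,0.105,0.275,0,0,0]
    - [0.2,0.161,0.275,0,0,0]
    - [0.27,0.217,0.275,0,0,0]
    - [0.34,0.273,0.275,0,0,0]
    - [0.41,0.33,0.275,0,0,0]

```text
clock: 10.25
position: [552.5, -86.9, 139.9]
ee_rot: [-0.61, 0.793, 0.0, -0.001]
contact_force: [0.5, -0.7, -1.3]
gripper_width: 30.9
```

Call:
step_arm:
  series:
    - [0.06,0.048,0,0,0,0]
    - [0.11,0.088,0,0,0,0]
    - [0.15,0.12,0,0,0,0]
    - [0.175,0.141,0,0,0,0]
    - [0.187,0.151,0,0,0,0]
    - [0.187,0.151,0,0,0,0]
    - [0.187,0.151,0,0,0,0]

```text
clock: 10.83
position: [625.7, -28.4, 140.0]
ee_rot: [-0.609, 0.793, 0.0, -0.001]
contact_force: [-0.6, -1.0, -0.3]
gripper_width: 30.6
```

```bash
python3 -c "
from h import *
st();w=snap('wrist','6')
p,n=wdot(w['image'],(321,365),14,110);print(p,n,plane(w,p,70+110).round(1))"
```

```text
t 10.83 pos [625.7 -28.4 140. ] yawx -104.91 tilt 0.09 w 30.6 F [-0.6 -1.  -0.3] j [ 0.21  0.46 -0.11 -0.   -1.   -0.47]
[318.8934955 368.6118608] 838 [625.4 -28.8 180. ]
```

View pics/wrist6.png

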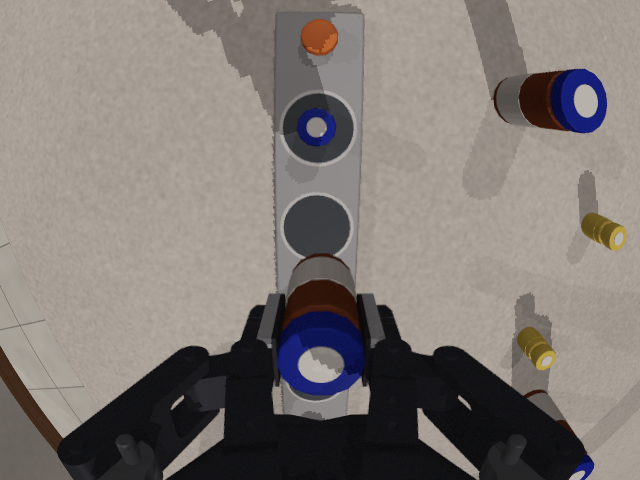

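Bottle_45 (cap at 317,127) is centred in its mark, and the second mark is at (317,227). Lowering bottle_70.

Call:
step_arm:
  series:
    - [0.004,0,-0.03,0,0,0]
    - [0.004,0,-0.08,0,0,0]
    - [0.004,0,-0.13,0,0,0]
    - [0.004,0,-0.175,0,0,0]
    - [0.004,0,-0.21,0,0,0]
    - [0.004,0,-0.228,0,0,0]
    - [0.004,0,-0.235,0,0,0]
    - [0.004,0,-0.237,0,0,0]
    - [0.004,0,-0.237,0,0,0]

```text
clock: 11.63
position: [628.5, -28.3, 46.2]
ee_rot: [-0.609, 0.793, -0.0, 0.0]
contact_force: [-1.2, 0.3, -0.4]
gripper_width: 30.9
```

Call:
step_arm:
  series:
    - [0,0,-0.0015,0,0,0]
    - [0,0,-0.003,0,0,0]
    - [0,0,-0.004,0,0,0]
    - [0,0,-0.004,0,0,0]

```text
clock: 11.97
position: [628.3, -28.0, 44.5]
ee_rot: [-0.61, 0.793, -0.0, 0.0]
contact_force: [0.5, -0.6, -0.3]
gripper_width: 30.5
```

Call:
step_arm:
  series:
    - [0,0,-0.0015,0,0,0]
    - [0,0,-0.003,0,0,0]
    - [0,0,-0.003,0,0,0]

```text
clock: 12.22
position: [628.3, -28.0, 43.5]
ee_rot: [-0.61, 0.793, -0.0, 0.0]
contact_force: [-1.1, -0.0, 3.3]
gripper_width: 30.6
```

Contact at 3.3 N. Release and rise.

Call:
step_arm:
  series:
    - [0,0,0,0,0,0]
    - [0,0,0,0,0,0]
    - [0,0,0,0,0,0]
    - [0,0,0,0,0,0]
    - [0,0,0,0,0,0]
    - [0,0,0,0,0,0]
  jaw: 1

```text
clock: 12.72
position: [628.1, -28.1, 42.8]
ee_rot: [-0.61, 0.793, 0.0, -0.0]
contact_force: [-0.3, 0.9, -0.0]
gripper_width: 85.7
```

Call:
step_arm:
  series:
    - [0,0,0.05,0,0,0]
    - [0,0,0.14,0,0,0]
    - [0,0,0.24,0,0,0]
    - [0,0,0.32,0,0,0]
    - [0,0,0.35,0,0,0]
    - [0,0,0.35,0,0,0]
    - [0,0,0.35,0,0,0]

```text
clock: 13.3
position: [628.2, -27.9, 183.6]
ee_rot: [-0.609, 0.793, -0.0, 0.001]
contact_force: [-0.7, -0.2, -1.5]
gripper_width: 85.4
```

```bash
python3 -c "
from h import *
st();w=snap('wrist','7')"
```

```text
t 13.3 pos [628.2 -27.9 183.6] yawx -104.9 tilt 0.1 w 85.4 F [-0.7 -0.2 -1.5] j [ 0.21  0.43 -0.05 -0.   -1.09 -0.47]
```

View pics/wrist7.png

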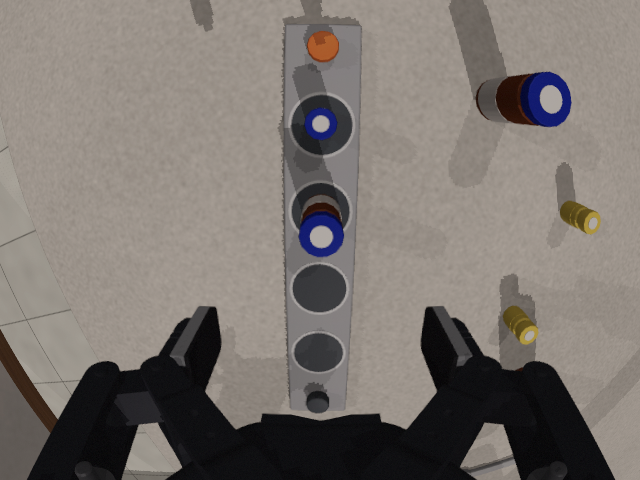

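Bottle_70 stands on the second mark (cap at 321,237). Next is bottle_95, cap at (549,100).

```bash
python3 - <<'E'
from h import *
w=load("wrist7");w["fish"]=1
for k,c,h in(("45",(320,124),57),("70",(320,237),82),("95",(550,100),95)):
    p,n=wdot(w["image"],c,12,110);print(k,p.round(1),n,plane(w,p,h).round(1))
g=w["image"].max(2)<70
for c,stt in blobs(g[:390,290:352],300,4500): print(c+[290,0],stt[4],plane(w,c+[290,0],12).round(1))
E
```

```text
45 [320.4 123.4] 228 [ 607.8 -102.7   57. ]
70 [320.8 236.5] 405 [627.1 -28.7  82. ]
95 [550.6  99.4] 467 [446.5 -88.9  95. ]
[321.55 125.01] 1975 [ 607.5 -100.2   12. ]
[319.55 203.99] 1447 [626.7 -34.9  12. ]
[318.89 287.93] 1925 [648.1  43.1  12. ]
[317.99 352.14] 1399 [668.5 115.2  12. ]
```

Call:
step_arm:
  series:
    - [-0.06,-0.02,0,0,0,0]
    - [-0.14,-0.047,0,0,0,0]
    - [-0.23,-0.077,0,0,0,0]
    - [-0.32,-0.107,0,0,0,0]
    - [-0.39,-0.13,0,0,0,0]
    - [-0.44,-0.146,0,0,0,0]
    - [-0.454,-0.151,0,0,0,0]
    - [-0.454,-0.151,0,0,0,0]
    - [-0.454,-0.151,-0.04,0,0,0]
    - [-0.454,-0.151,-0.08,0,0,0]
    - [-0.454,-0.151,-0.08,0,0,0]

```text
clock: 14.27
position: [445.4, -88.3, 147.6]
ee_rot: [-0.609, 0.793, 0.002, -0.003]
contact_force: [-0.9, -0.6, -0.6]
gripper_width: 85.2
```

Call:
step_arm:
  series:
    - [0.001,0,-0.04,0,0,0]
    - [0.001,0,-0.1,0,0,0]
    - [0.001,0,-0.17,0,0,0]
    - [0.001,0,-0.23,0,0,0]
    - [0.001,0,-0.26,0,0,0]
    - [0.001,0,-0.27,0,0,0]
    - [0.001,0,-0.27,0,0,0]
    - [0.001,0,-0.27,0,0,0]

```text
clock: 14.93
position: [448.1, -88.3, 43.3]
ee_rot: [-0.61, 0.793, -0.0, 0.0]
contact_force: [-0.2, 0.0, 1.2]
gripper_width: 85.1
```

Call:
step_arm:
  series:
    - [0,0,0,0,0,0]
    - [0,0,0,0,0,0]
    - [0,0,0,0,0,0]
    - [0,0,0,0,0,0]
    - [0,0,0,0,0,0]
    - [0,0,0,0,0,0]
    - [0,0,0,0,0,0]
    - [0,0,0,0,0,0]
  jaw: -1

```text
clock: 15.6
position: [447.6, -88.5, 43.9]
ee_rot: [-0.61, 0.793, -0.001, 0.001]
contact_force: [-0.9, 0.3, 5.9]
gripper_width: 38.7
```

```bash
python3 -c "
from h import *
st();snap('wrist','8')"
```

```text
t 15.6 pos [447.6 -88.5  43.9] yawx -104.86 tilt 0.09 w 38.7 F [-0.9  0.3  5.9] j [ 0.16  0.35 -0.63  0.   -0.59 -0.42]
```

View pics/wrist8.png

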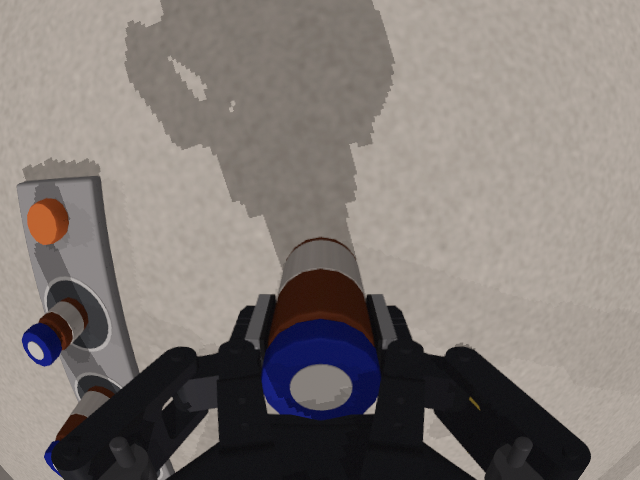

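Bottle_95 is gripped, with the cap centred between the pads at (321,370). Lift and carry it to mark 3.

Call:
step_arm:
  series:
    - [0,0,0.02,0,0,0]
    - [0,0,0.07,0,0,0]
    - [0,0,0.13,0,0,0]
    - [0,0,0.19,0,0,0]
    - [0,0,0.24,0,0,0]
    - [0,0,0.26,0,0,0]
    - [0.02,0.013,0.26,0,0,0]
    - [0.06,0.04,0.26,0,0,0]
    - [0.11,0.073,0.26,0,0,0]
    - [0.17,0.112,0.26,0,0,0]
    - [0.23,0.152,0.26,0,0,0]
    - [0.29,0.192,0.26,0,0,0]

```text
clock: 16.65
position: [563.3, -10.7, 144.8]
ee_rot: [-0.609, 0.793, 0.001, -0.001]
contact_force: [-0.0, 0.6, -1.8]
gripper_width: 38.8
```

Call:
step_arm:
  series:
    - [0.06,0.04,0,0,0,0]
    - [0.11,0.073,0,0,0,0]
    - [0.155,0.102,0,0,0,0]
    - [0.185,0.122,0,0,0,0]
    - [0.205,0.135,0,0,0,0]
    - [0.213,0.14,0,0,0,0]
    - [0.213,0.14,0,0,0,0]
    - [0.213,0.14,0,0,0,0]

```text
clock: 17.32
position: [647.3, 44.0, 146.0]
ee_rot: [-0.609, 0.793, 0.001, -0.001]
contact_force: [0.1, 1.3, -1.1]
gripper_width: 38.8
```

```bash
python3 -c "
from h import *
st();w=snap('wrist','9')
p,n=wdot(w['image'],(321,386),18,110);print(p,n,plane(w,p,95+104).round(1))"
```

```text
t 17.32 pos [647.3  44.  146. ] yawx -104.91 tilt 0.12 w 38.8 F [ 0.1  1.3 -1.1] j [ 0.32  0.49 -0.04 -0.   -1.04 -0.58]
[320.83370591 386.24359994] 1365 [645.6  40.7 199. ]
```

View pics/wrist9.png

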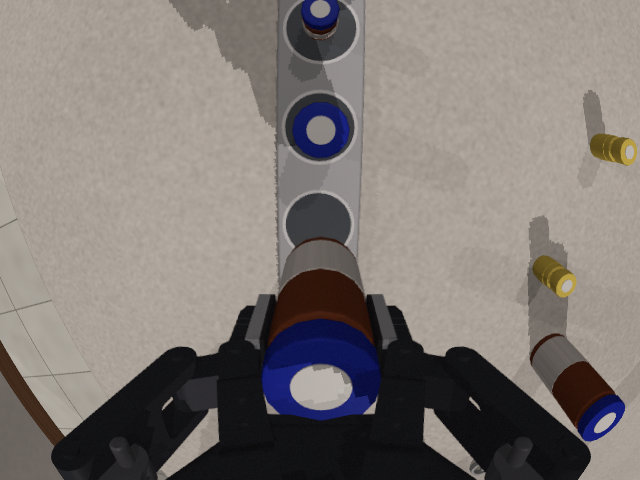

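Call:
step_arm:
  series:
    - [0.001,0.003,-0.03,0,0,0]
    - [0.001,0.003,-0.08,0,0,0]
    - [0.001,0.003,-0.13,0,0,0]
    - [0.001,0.003,-0.17,0,0,0]
    - [0.001,0.003,-0.198,0,0,0]
    - [0.001,0.003,-0.213,0,0,0]
    - [0.001,0.003,-0.218,0,0,0]
    - [0.001,0.003,-0.22,0,0,0]
    - [0.001,0.003,-0.22,0,0,0]

```text
clock: 18.12
position: [649.1, 45.6, 59.7]
ee_rot: [-0.61, 0.793, -0.0, 0.001]
contact_force: [0.7, -0.1, -1.2]
gripper_width: 38.6
```

Call:
step_arm:
  series:
    - [0,0,-0.0015,0,0,0]
    - [0,0,-0.003,0,0,0]
    - [0,0,-0.004,0,0,0]
    - [0,0,-0.004,0,0,0]

```text
clock: 18.45
position: [648.7, 45.6, 57.6]
ee_rot: [-0.61, 0.793, -0.0, 0.0]
contact_force: [0.7, 0.6, -0.6]
gripper_width: 38.4
```

Call:
step_arm:
  series:
    - [0,0,-0.0015,0,0,0]
    - [0,0,-0.003,0,0,0]
    - [0,0,-0.004,0,0,0]
    - [0,0,-0.005,0,0,0]
    - [0,0,-0.005,0,0,0]

```text
clock: 18.87
position: [648.6, 45.5, 55.9]
ee_rot: [-0.61, 0.793, -0.0, 0.0]
contact_force: [-2.2, -0.3, 2.6]
gripper_width: 39.0
```

Call:
step_arm:
  series:
    - [0,0,0,0,0,0]
    - [0,0,0,0,0,0]
    - [0,0,0,0,0,0]
    - [0,0,0,0,0,0]
    - [0,0,0,0,0,0]
    - [0,0,0,0,0,0]
  jaw: 1

```text
clock: 19.37
position: [648.6, 45.5, 55.2]
ee_rot: [-0.61, 0.793, 0.0, -0.0]
contact_force: [-0.7, -0.6, 0.0]
gripper_width: 85.4
```

Call:
step_arm:
  series:
    - [0,0,0.05,0,0,0]
    - [0,0,0.14,0,0,0]
    - [0,0,0.24,0,0,0]
    - [0,0,0.32,0,0,0]
    - [0,0,0.36,0,0,0]
    - [0,0,0.36,0,0,0]
    - [0,0,0.36,0,0,0]

```text
clock: 19.95
position: [648.8, 45.7, 200.5]
ee_rot: [-0.609, 0.793, -0.0, 0.001]
contact_force: [-0.5, -0.3, -1.4]
gripper_width: 85.4
```

```bash
python3 -c "
from h import *
st();w=snap('wrist','10')"
```

```text
t 19.95 pos [648.8  45.7 200.5] yawx -104.9 tilt 0.15 w 85.4 F [-0.5 -0.3 -1.4] j [ 0.32  0.45  0.03 -0.   -1.15 -0.58]
```

View pics/wrist10.png

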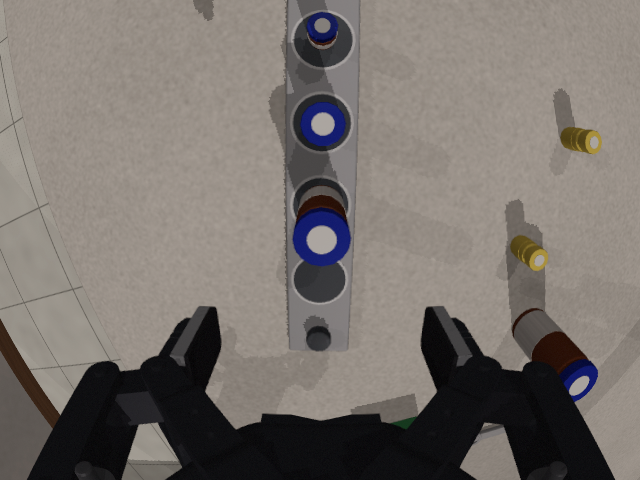

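```bash
python3 - <<'E'
from h import *
w=load("wrist10");w["fish"]=1
for k,c,h in(("45",(322,26),57),("70",(322,124),82),("95",(321,239),107),("120",(579,384),120)):
    p,n=wdot(w["image"],c,12,110);print(k,p.round(1),n,plane(w,p,h).round(1))
E
```

```text
45 [322.   24.9] 170 [ 607.7 -102.8   57. ]
70 [322.5 123.6] 425 [627.1 -28.6  82. ]
95 [321.1 239.3] 580 [647.5  44.3 107. ]
120 [578.8 385.2] 247 [440.2 252.4 120. ]
```

Call:
step_arm:
  series:
    - [-0.04,0.04,0,0,0,0]
    - [-0.1,0.1,0,0,0,0]
    - [-0.165,0.164,0,0,0,0]
    - [-0.23,0.229,0,0,0,0]
    - [-0.3,0.299,0,0,0,0]
    - [-0.37,0.368,0,0,0,0]
    - [-0.43,0.428,0,0,0,0]
    - [-0.48,0.478,0,0,0,0]
    - [-0.51,0.508,0,0,0,0]
    - [-0.522,0.52,0,0,0,0]
    - [-0.522,0.52,0,0,0,0]
    - [-0.522,0.52,0,0,0,0]

```text
clock: 21.0
position: [439.6, 253.1, 198.4]
ee_rot: [-0.61, 0.793, -0.0, -0.001]
contact_force: [0.6, 0.0, -0.3]
gripper_width: 85.3
```

```bash
python3 -c "
from h import *
st();w=snap('wrist','11')"
```

```text
t 21.0 pos [439.6 253.1 198.4] yawx -104.86 tilt 0.12 w 85.3 F [ 0.6  0.  -0.3] j [ 0.84  0.21 -0.32  0.   -1.03 -1.1 ]
```

View pics/wrist11.png

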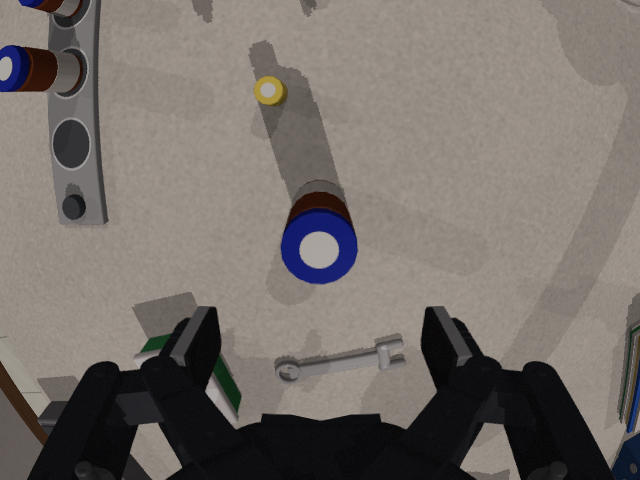

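Bottle_120 is centred laterally between the fingers (cap at 319,248). Descend and grip.

Call:
step_arm:
  series:
    - [0,0,-0.04,0,0,0]
    - [0,0,-0.1,0,0,0]
    - [0,0,-0.17,0,0,0]
    - [0,0,-0.24,0,0,0]
    - [0,0,-0.29,0,0,0]
    - [0,0,-0.325,0,0,0]
    - [0,0,-0.338,0,0,0]
    - [0,0,-0.338,0,0,0]
    - [0,0,-0.338,0,0,0]

```text
clock: 21.8
position: [440.6, 253.2, 64.3]
ee_rot: [-0.609, 0.793, -0.0, 0.0]
contact_force: [0.5, 0.6, 0.1]
gripper_width: 85.5
```

Call:
step_arm:
  series:
    - [0,0,0,0,0,0]
    - [0,0,0,0,0,0]
    - [0,0,0,0,0,0]
    - [0,0,0,0,0,0]
    - [0,0,0,0,0,0]
    - [0,0,0,0,0,0]
    - [0,0,0,0,0,0]
    - [0,0,0,0,0,0]
  jaw: -1

```text
clock: 22.47
position: [440.3, 254.0, 65.3]
ee_rot: [-0.61, 0.793, -0.0, 0.001]
contact_force: [-0.0, -0.0, 5.9]
gripper_width: 49.0
```

```bash
python3 -c "
from h import *
st();w=snap('wrist','12')"
```

```text
t 22.47 pos [440.3 254.   65.3] yawx -104.85 tilt 0.12 w 49.0 F [-0.  -0.   5.9] j [ 0.84  0.38 -0.49  0.   -0.7  -1.1 ]
```

View pics/wrist12.png

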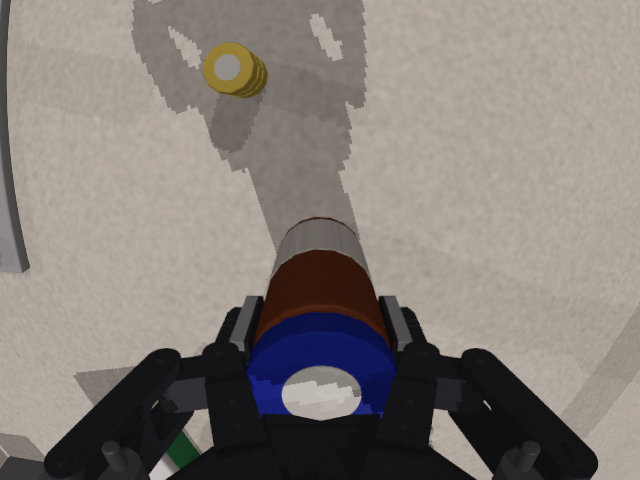

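Call:
step_arm:
  series:
    - [0,0,0.02,0,0,0]
    - [0,0,0.06,0,0,0]
    - [0,0,0.11,0,0,0]
    - [0,0,0.16,0,0,0]
    - [0,0,0.19,0,0,0]
    - [0,0,0.2,0,0,0]
    - [0.02,-0.012,0.2,0,0,0]
    - [0.06,-0.036,0.2,0,0,0]
    - [0.11,-0.067,0.2,0,0,0]
    - [0.17,-0.103,0.2,0,0,0]
    - [0.23,-0.139,0.2,0,0,0]
    - [0.29,-0.175,0.2,0,0,0]

```text
clock: 23.52
position: [556.1, 182.0, 142.4]
ee_rot: [-0.61, 0.793, 0.0, -0.002]
contact_force: [-0.6, 0.1, -1.8]
gripper_width: 48.4
```

Call:
step_arm:
  series:
    - [0.06,-0.036,0,0,0,0]
    - [0.12,-0.073,0,0,0,0]
    - [0.175,-0.106,0,0,0,0]
    - [0.22,-0.133,0,0,0,0]
    - [0.255,-0.155,0,0,0,0]
    - [0.275,-0.167,0,0,0,0]
    - [0.281,-0.17,0,0,0,0]
    - [0.281,-0.17,0,0,0,0]
    - [0.281,-0.17,0,0,0,0]

```text
clock: 24.27
position: [667.3, 115.7, 143.4]
ee_rot: [-0.61, 0.793, 0.0, -0.001]
contact_force: [-0.3, 0.4, -2.0]
gripper_width: 48.7
```

```bash
python3 -c "
from h import *
st();w=snap('wrist','13')
p,n=wdot(w['image'],(321,392),20,110);print(p,n,plane(w,p,120+80).round(1))"
```

```text
t 24.27 pos [667.3 115.7 143.4] yawx -104.88 tilt 0.1 w 48.7 F [-0.3  0.4 -2. ] j [ 0.41  0.54  0.03 -0.   -1.07 -0.67]
[321.20700147 395.07209592] 1681 [665.5 112.8 200. ]
```

View pics/wrist13.png

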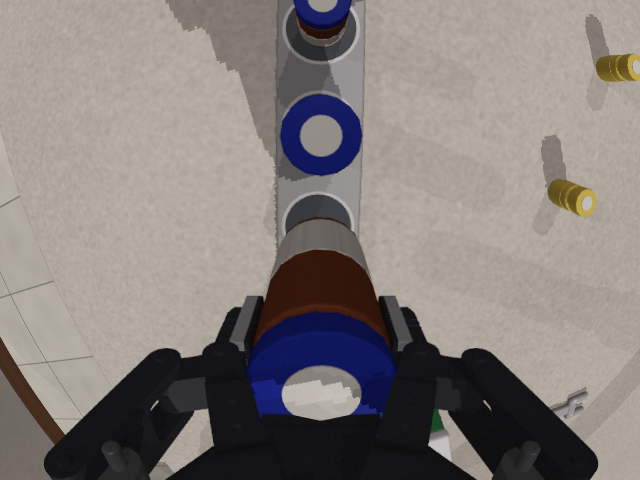

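The last mark (about 320,225) is free under the bottle. Lowering bottle_120.

Call:
step_arm:
  series:
    - [0,0.002,-0.025,0,0,0]
    - [0,0.002,-0.06,0,0,0]
    - [0,0.002,-0.1,0,0,0]
    - [0,0.002,-0.13,0,0,0]
    - [0,0.002,-0.148,0,0,0]
    - [0,0.002,-0.156,0,0,0]
    - [0,0.002,-0.158,0,0,0]
    - [0,0.002,-0.158,0,0,0]
    - [0,0.002,-0.158,0,0,0]

```text
clock: 25.07
position: [668.7, 116.5, 81.8]
ee_rot: [-0.61, 0.793, -0.0, 0.001]
contact_force: [-0.3, 0.0, -2.0]
gripper_width: 48.9
```

Call:
step_arm:
  series:
    - [0,0,-0.0015,0,0,0]
    - [0,0,-0.003,0,0,0]
    - [0,0,-0.004,0,0,0]
    - [0,0,-0.004,0,0,0]

```text
clock: 25.4
position: [668.2, 116.3, 79.4]
ee_rot: [-0.61, 0.793, -0.0, 0.0]
contact_force: [0.4, -0.2, -1.9]
gripper_width: 48.7
```

Call:
step_arm:
  series:
    - [0,0,-0.0015,0,0,0]
    - [0,0,-0.003,0,0,0]
    - [0,0,-0.004,0,0,0]
    - [0,0,-0.005,0,0,0]
    - [0,0,-0.005,0,0,0]

```text
clock: 25.82
position: [668.1, 116.3, 77.5]
ee_rot: [-0.61, 0.793, -0.0, -0.0]
contact_force: [0.4, 0.9, -0.8]
gripper_width: 49.0
```

Call:
step_arm:
  series:
    - [0,0,-0.001,0,0,0]
    - [0,0,-0.002,0,0,0]
    - [0,0,-0.002,0,0,0]

```text
clock: 26.07
position: [668.1, 116.3, 77.4]
ee_rot: [-0.61, 0.793, -0.0, 0.0]
contact_force: [-2.4, -0.7, 3.7]
gripper_width: 48.8
```

Contact at 3.7 N. Release, rise and back away.

Call:
step_arm:
  series:
    - [0,0,0,0,0,0]
    - [0,0,0,0,0,0]
    - [0,0,0,0,0,0]
    - [0,0,0,0,0,0]
    - [0,0,0,0,0,0]
    - [0,0,0,0,0,0]
  jaw: 1

```text
clock: 26.57
position: [668.2, 116.3, 76.3]
ee_rot: [-0.61, 0.793, 0.0, -0.0]
contact_force: [-0.0, 0.5, 0.4]
gripper_width: 85.4
```

Call:
step_arm:
  series:
    - [0,0,0.05,0,0,0]
    - [0,0,0.13,0,0,0]
    - [0,0,0.22,0,0,0]
    - [0,0,0.3,0,0,0]
    - [0,0,0.35,0,0,0]
    - [-0.05,0,0.36,0,0,0]
    - [-0.12,0,0.36,0,0,0]
    - [-0.2,0,0.36,0,0,0]
    - [-0.26,0,0.36,0,0,0]
    - [-0.3,0,0.36,0,0,0]
    - [-0.3,0,0.36,0,0,0]
    - [-0.3,0,0.36,0,0,0]

```text
clock: 27.57
position: [548.0, 116.4, 221.3]
ee_rot: [-0.61, 0.793, -0.0, 0.001]
contact_force: [-0.3, -1.0, 0.4]
gripper_width: 85.4
```

```bash
python3 -c "
from h import *
st()
for n in ('wrist','top','side'): snap(n,'14')
import numpy as np
a=cv2.imread('pics/top14.png')[120:340,100:520];cv2.imwrite('pics/t14z.png',cv2.resize(a,None,fx=1.9,fy=1.9))"
```

```text
t 27.57 pos [548.  116.4 221.3] yawx -104.84 tilt 0.09 w 85.4 F [-0.3 -1.   0.4] j [ 0.5   0.28 -0.17  0.   -1.12 -0.76]
```

View pics/wrist14.png

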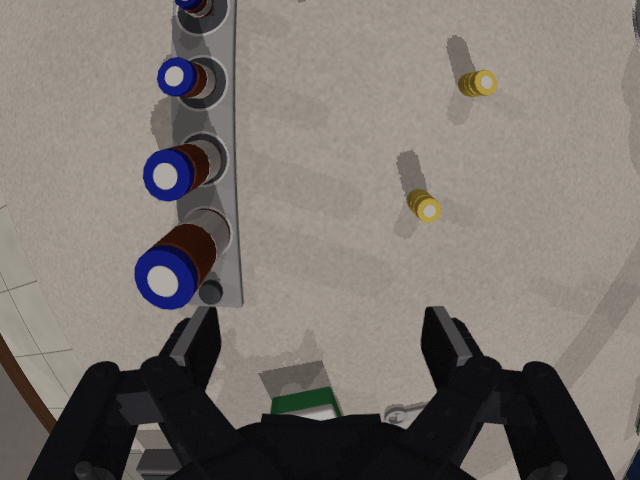

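View pics/side14.png

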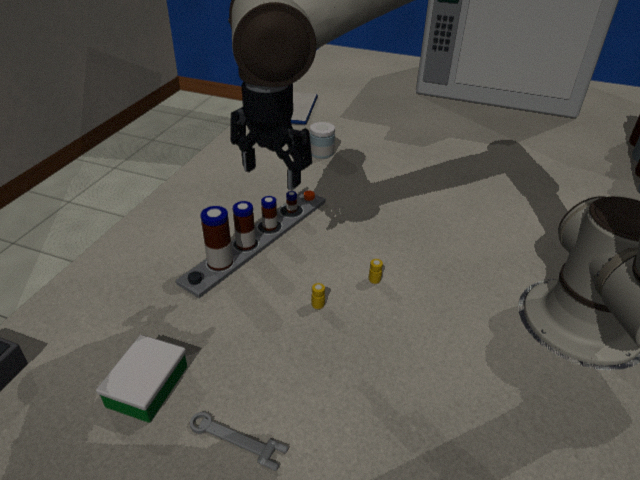

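View pics/t14z.png

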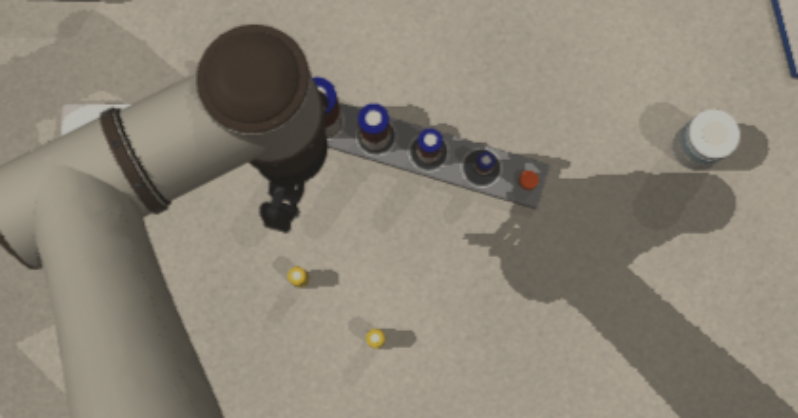

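All four stand on the rail in height order. The wash bottle, box, wrench and yellow look-alikes look where they were. One numeric check before handing in.

```bash
python3 - <<'E'
from h import *
w=load("wrist14");w["fish"]=1;s=load("side14");t=load("top14")
M=dict(zip(("45","70","95","120"),np.array([[607.2,-100.3],[627.5,-28.3],[648,44],[668.4,116.2]])))
u=np.array([.272,.962]);v=np.array([.962,-.272])
for k,c,cs,h in(("45",(188,4),(291,193),57),("70",(174,76),(269,199),82),("95",(165,176),(243,206),107),("120",(163,281),(214,213),132)):
    for n,d,cc,r,th in(("w",w,c,12 if k!="45" else 4,110),("s",s,cs,6,80)):
        try:
            p,m=wdot(d["image"],cc,r,th);q=plane(d,p,h)[:2]-M[k];print(k,n,p.round(1),m,"along",(q@u).round(1),"across",(q@v).round(1))
        except Exception as e: print(k,n,e)
E
```

```text
45 w [184.   0.] 1 along 3.3 across 2.3
45 s [285.6 191.3] 24 along -1.7 across 14.5
70 w [173.6  75.9] 291 along -0.4 across -0.3
70 s [268.1 199.3] 25 along -1.5 across -0.6
95 w [164.8 175.9] 496 along 0.5 across -0.8
95 s [242.2 205.8] 47 along -0.6 across -0.8
120 w [162.8 281.1] 587 along -1.1 across -1.0
120 s [213.7 212.5] 87 along -2.2 across -0.6
```

Bottle_70, 95 and 120 are within about 2 mm. The bottle_45 dot picks here were bad: it is cut off at the wrist image edge and shaded in the side view. I'll redo it from the side and top views using the blue cap.

```bash
python3 - <<'E'
from h import *
for n,x0,y0,x1,y1 in(("side14",280,186,304,220),("top14",345,195,367,215)):
    d=load(n);im=d["image"][y0:y1,x0:x1].astype(int)
    m=(im[...,2]>im[...,0]+15)
    for c,stt in blobs(m,8,400):
        c=c+[x0,y0];p=plane(d,c,57 if n[0]=='t' else 51);q=p[:2]-[607.2,-100.3];print(n,c,stt[4],p.round(1),(q@[.272,.962]).round(1),(q@[.962,-.272]).round(1))
E
```

```text
side14 [291.04 195.84] 73 [ 606.2 -102.2   51. ] -2.0 -0.4
top14 [355.24 204.06] 50 [ 607.4 -100.8   57. ] -0.4 0.3
```

```bash
python3 -c "
from bench import arm
print(arm.job_done())"
```

```text
the job is handed in; nothing more can be done
None
```

I stood the four blue-capped bottles on the rail in height order, 45, 70, 95 then 120 mm going away from the orange stud, and handed the job in at about 28 s. The hand-in reported no verdict.

- **Setting down:** Each bottle was lowered until the wrist force showed contact (3 to 8 N), then released with the gripper clear.
- **Position:** In the last images, bottles 70, 95 and 120 were within about 2 mm of their mark centres, along and across the rail, in both the wrist and side views. Bottle 45 was within about 2 mm in the top and side views.
- **Upright and undisturbed:** All four looked upright. The wash bottle, box, wrench and yellow look-alikes looked unmoved; I checked this by eye only.
- **Checks that disagreed:**
  - The first dot readings for bottle 45 in the last images were wrong (up to 14.5 mm off across the rail). The dot was cut off at the wrist image edge and shaded in the side view, so I re-measured it from the blue cap.
  - Heights triangulated from the top and side cameras read about 2 mm high throughout, within the stated calibration.
  - The rough wrist-and-top triangulation read 5 to 12 mm low, so I did not use its heights.

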